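# Snap the cap back on the candlestick lamp and keep it pressed

## Task

One of the two candlestick lamps is missing its amber cap. Pick up the loose cap from the shelf, set it over that lamp's bare stud and press it straight down until it clicks home, then keep pressing so that the black gasket under it stays squeezed down; finish still holding the cap and pressing, without letting go. Leave the other things on the shelf where they stand.

Things in the scene. Friction and masses are not known exactly. Their poses are not given: they have to be found in the camera images.
- cap_center (a point): Centre of the loose amber plastic cap: round, 40 mm in diameter, 46 mm high, about 40 g, standing open end down on the shelf. This point is on its axis, 23 mm above its lower rim; z axis up through the closed top. The side is straight from the rim to 38 mm up, then tapers to a flat top 29 mm across. Its yaw does not matter.
- cap_foot (a point): Centre of the cap's lower rim, 23 mm below cap_center on the cap's axis. The cap is hollow: bore 30 mm wide and 36 mm deep, with an inward lip at the rim, 3 mm high and 22 mm in inner diameter.
- stud_tip (a point): Tip of the bare stud on the capless steel candlestick lamp, on its axis, 155 mm above the shelf. The stud rises from the drip pan: 18 mm in diameter, pointed over its last 7 mm. Four sprung brass beads stand out of its side to 26 mm across, centred 15 mm below the tip. The cap goes straight down over it.
- seat (a point): On the same lamp: centre of the free gasket's upper face, 132 mm above the shelf, 23 mm below the stud tip; z up. As the cap's rim comes down its lip meets the beads about 12 mm above here, needs roughly 9 to 12 N to pass, then the force drops with a click, and the rim meets the gasket here.
- lamp: The bare lamp itself: steel candlestick, fixed to the shelf; round base 90 mm across, thin stem, drip pan 66 mm across with its upper face 126 mm above the shelf; origin at the centre of its base.
- gasket (a joint): How far the black rubber gasket ring (48 mm across) under the stud is squeezed down, in m: 0 free, 0.004 fully down. It is sprung: about 1 N to start and 2.5 N more per mm, about 11 N fully down; it rises again when the push ends.
- lamp_done: The other candlestick lamp, the same but with its amber cap already on, 175 mm high in all, fixed to the shelf; origin at the centre of its base. Nothing to do there.
- piggy: Pink ceramic piggy bank, bystander: 125 mm long, 86 mm wide, 107 mm high; origin under its centre.
- bottle: Green glass bottle with a cork, bystander: 68 mm in diameter, 222 mm high; origin under its centre.
- music_box: Small wooden music box with a brass winding key, bystander: 89 by 124 mm, 63 mm high, key 23 mm out at its -y side; origin under its centre.
- doll: Red wooden nesting doll, bystander: 68 mm in diameter, 102 mm high; origin under its centre.
- dish: Small brass bowl, bystander: 90 mm across, 28 mm high; origin under its centre.
Things that resemble listed ones, but are neither listed nor needed, are in the scene too. There is more than one size of the part that bears cap_center; the job needs the largest.

How it is judged:
By the outcome, as a careful person would: the job done as asked, in the order asked, and still so for the second after the job is handed in, while the arm keeps its last pose, push and grip.
It also fails if it takes over 51 s, if anything falls off the work surface, if the arm or the gripper's body presses on something with over 40 N, if the wrist force passes 120 N, or if a joint passes its speed limit or range.

## Robot

A 6-joint arm with a two-finger parallel gripper is mounted at the origin on the work surface. World frame = base frame: x ahead of the robot, y to its left, z up, the work surface at z = 0. Lengths are in m, angles in rad, forces in N, time in s.
With the tool pointing down it reaches from about 0.3 to 0.75 m from the base axis. Payload 8.5 kg.
Tool frame: the origin (TCP) lies midway between the tips of the shut fingers; the grasp point (between the pads) lies env.pinch_z behind it (env.pinch_z is the distance from the TCP to the grasp point, in m); z points along the fingers, y is the line along which they close (so a half turn about z gives the same grasp; the last joint's range is limited). The gripper opens to 85 mm and grips with 20 to 120 N. Pads are 22 mm wide; open, the fingers measure 114 mm over their backs; the gripper's body (76 mm by 85 mm) begins 54 mm behind the grasp point. The pads swing forward as they close: fully open they stand 13 mm farther back than shut.
Start: joints at [0.912, 0.381, 1.297, -0, 1.464, -0.215], TCP at [0.236, 0.497, 0.231] pointing down, gripper open.
Joint ranges: [-3.11, 3.11], [-0.89, 2.33], [0.22, 2.48], [-1.42, 4.56], [0.17, 2.85], [-2.88, 2.88]. Speed limits (rad/s): [2.39, 2.39, 3.14, 3.14, 3.14, 3.14].

## Interface

Orientations are given as a unit quaternion [x, y, z, w].
In Python, from station import env gives the robot as it stands.
- The arm moves only by the tool step_arm, never from a script. Its argument "commands" is a list of rows, each a list of 3 entries, a list of its own where there are three numbers: the shift along the tool's x, y, z in mm, then the turn, a rotation vector about the tool's x, y, z in rad, then the closure, from 0 (fully open) to 1 (shut). In form: [[[x, y, z], [ax, ay, az], jaw], ...]. A call has exactly 8 rows; each row shifts and turns the commanded pose from where the row before left it, along the tool's axes as they then stand; what a row does not reach is not made up. A row lasts 1/8 s, in which the tool goes at most 62.5 mm and 10.7 degrees, less where a joint would pass 70% of its speed; a pose out of reach is approached as far as the arm can. A call is refused whole if a number of a shift passes 62.5 or a number of a turn 0.188, either way. A call with a gripper value outside its range is refused whole. The fingers move at their own pace and stop on an object; "grip_force" is the grip in N (left out, the last holds). Time passes only in rows, so rows that do not move let the fingers close, or fill a call up. It gives the time, the measured TCP pose, the force, the opening and the grip force at its end, in the units of the state.
- env.sense(): the state, without advancing time (a new reading comes with each control period).
- env.camera(name): name is "side" or "top" or "wrist"; returns a dict with "color" (384x512x3 uint8, red, green, blue), "depth" (384x512 float32, m along the optical axis (not along the pixel's ray), 0 where there is no reading), "fx", "fy", "cx", "cy" (pixels), "distortion" ([k1, k2, p1, p2, k3] as OpenCV has them; the pictures are not rectified), "origin" and "rotation" of the camera in the world; the wrist camera has in their place "tool_from_camera" (4x4, takes a point from camera to tool coordinates, whose origin is the TCP and whose axes are the flange's). Camera axes: x right, y up, looking along -z (the intrinsics and any distortion apply to the point x, -y, -z); pixel columns grow to the right and rows downward; lengths in m; the calibration is good to about 2 mm. A picture is of the moment at which its call begins: read the wrist's pose just before it.
- env.job_done(): hands the job in; it is judged then, once.
The state is a dict: "time": time; "joint_pos": joint angles; "qd": joint speeds; "effort": joint torques, N m; "eef_pos": TCP position; "eef_rot": TCP orientation; "wrist_force": force on the tool from outside, world axes, zero at the start; "torque": the same for the moment, N m; "grip_width": opening from 0.0 (shut) to 1.0 (fully open); "grasp_force": force on a finger pad.
Only numpy, scipy, OpenCV 4.12 (cv2) and the standard library are available. Lean on these libraries where they do the work, as an engineer would, in place of code of your own. Each camera call takes 0.05 s, during which the arm holds its last target. There are 200 camera calls.

## Working session

There is one attempt and no reset: what is moved stays moved. The work goes in short steps, Python scripts to look and compute and a tool call to move; the robot and the scene stay as the last step left them, time stands still between calls to the robot, and variables do not carry over. Pictures are saved under pics/ and viewed, at most 10 in all, crops included, and the job is handed in when it is done.

Besides the shell and the picture viewer there is one more tool, called after "Request:" as a command line: name --argument value ..., lists and objects as JSON in quotes. step_arm: Moves the arm, as the interface text tells. Its arguments: {"type":"object","properties":{"commands":{"type":"array","items":{"type":"array"}},"grip_force":{"type":"number"}},"required":["commands"]}

```bash
mkdir -p pics; ls
cat > h.py <<'E'
import numpy as np, cv2
from station import env
from scipy.spatial.transform import Rotation as R
def cam(n):
    s=env.sense(); c=env.camera(n)
    if n=='wrist':
        T=np.eye(4);T[:3,:3]=R.from_quat(s['eef_rot']).as_matrix();T[:3,3]=s['eef_pos']
        M=T@np.array(c['tool_from_camera']);c['origin']=M[:3,3];c['rotation']=M[:3,:3]
    c['origin']=np.array(c['origin']);c['rotation']=np.array(c['rotation']).reshape(3,3)
    return c
def ray(c,uv):
    K=np.array([[c['fx'],0,c['cx']],[0,c['fy'],c['cy']],[0,0,1]])
    p=cv2.undistortPoints(np.array(uv,float).reshape(-1,1,2),K,np.array(c['distortion'],float)).reshape(-1,2)
    d=np.c_[p[:,0],-p[:,1],-np.ones(len(p))]
    return d@c['rotation'].T
def plane(c,uv,z):
    d=ray(c,uv);return c['origin']+d*((z-c['origin'][2])/d[:,2])[:,None]
def cloud(c):
    h,w=c['depth'].shape;u,v=np.meshgrid(np.arange(w),np.arange(h))
    d=ray(c,np.stack([u,v],-1).reshape(-1,2))
    return (c['origin']+d*c['depth'].reshape(-1,1)).reshape(h,w,3)
E
python3 - <<'E'
from h import *
s=env.sense();print(s,env.pinch_z)
ims=[]
for n in('top','side'):
    c=cam(n);np.save(f'pics/{n}.npy',c,allow_pickle=True)
    print(n,c['origin'],c['rotation'],c['fx'])
    cv2.imwrite(f'pics/{n}0.png',cv2.resize(c['color'][...,::-1],(768,576)))
E
```

```text
pics
{'time': 0.0, 'joint_pos': array([ 9.11710683e-01,  3.81199734e-01,  1.29827883e+00,  3.19229733e-05,
        1.46358638e+00, -2.15281235e-01]), 'qd': array([ 0.00047862, -0.0018002 ,  0.00054506,  0.00062489,  0.00065612,
        0.00083432]), 'effort': array([ 3.19399842e-04, -4.48465562e+01, -2.31275314e+01, -3.05060430e-04,
        4.81078896e-03,  2.89203498e-06]), 'eef_pos': array([0.23595844, 0.49648687, 0.23070368]), 'eef_rot': array([ 2.20087201e-01,  9.75479924e-01, -6.60190419e-04, -3.26052209e-04]), 'wrist_force': array([-0.5649972 ,  0.97882956,  0.53764305]), 'torque': array([-0.02584801, -0.0013656 ,  0.06618529]), 'grasp_force': 0.0, 'grip_width': 0.9978914197811124} 0.0187Traceback (most recent call last):
  File "<stdin>", line 5, in <module>
  File "h.py", line 9, in cam
    c['origin']=np.array(c['origin']);c['rotation']=np.array(c['rotation']).reshape(3,3)
                                                    ~~~~~~~~~~~~~~~~~~~~~~~~~~~~~~~^^^^^
ValueError: cannot reshape array of size 4 into shape (3,3)
```

```bash
python3 - <<'E'
s=open('h.py').read()
s=s.replace("c['rotation']=np.array(c['rotation']).reshape(3,3)","r=np.array(c['rotation']);c['rotation']=R.from_quat(r).as_matrix() if r.size==4 else r")
open('h.py','w').write(s)
E
python3 - <<'E'
from h import *
for n in('top','side'):
    c=cam(n);np.save(f'pics/{n}.npy',c,allow_pickle=True)
    print(n,c['origin'],c['rotation'].round(3).tolist(),c['fx'])
    cv2.imwrite(f'pics/{n}0.png',cv2.resize(c['color'][...,::-1],(768,576)))
E
```

```text
top [0.46833929 0.02277161 1.37978146] [[0.009, 0.995, -0.097], [-1.0, 0.012, 0.025], [0.026, 0.097, 0.995]] 409.91450712002813
side [-0.06457679 -0.58177959  0.89650373] [[0.69, 0.47, -0.551], [-0.724, 0.457, -0.517], [0.009, 0.755, 0.655]] 417.03860298705314
```

View pics/top0.png

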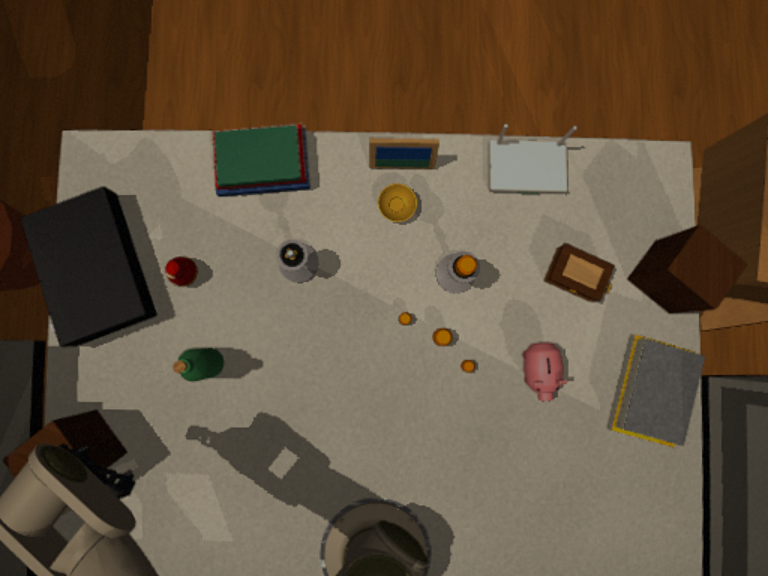

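View pics/side0.png

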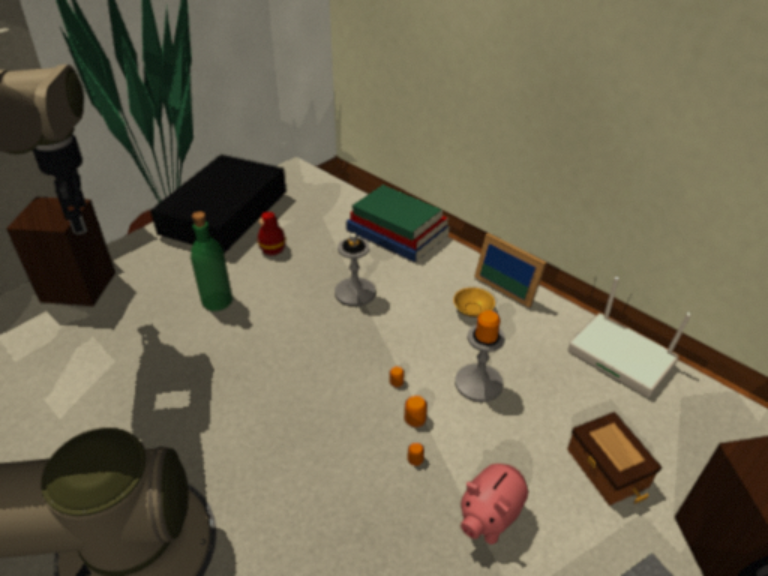

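The top view (768 px scale) shows four amber things: small caps at (405,319) and (468,366), a larger loose one at (443,337), and the seated cap on lamp_done at (466,265). I choose (443,337). The bare stud is at (292,253) in the top view and (353,243) in the side view. Next I'll measure these and check a crop.

Run:
```python
from h import *
C={n:np.load(f'pics/{n}.npy',allow_pickle=True).item() for n in('top','side')}
for n,c in C.items():
    hsv=cv2.cvtColor(c['color'],cv2.COLOR_RGB2HSV)
    m=cv2.inRange(hsv,(8,190,90),(20,255,255))
    k,l,st,ce=cv2.connectedComponentsWithStats(m)
    P=cloud(c)
    for i in range(1,k):
        if st[i,4]<25:continue
        q=P[l==i]; zt=np.percentile(q[:,2],95); t=q[q[:,2]>zt-.006]
        print(n,st[i],ce[i].round(1),'ztop',zt.round(4),'xy top',((t.min(0)+t.max(0))/2).round(4),'ext',(q.max(0)-q.min(0)).round(3))
    # lamp stud: points above z .135 in bare-lamp region
    u,v=(292,253) if n=='top' else (353,243)
    u,v=int(u/1.5),int(v/1.5)
    sub=P[v-15:v+20,u-18:u+18].reshape(-1,3)
    for z0,z1 in((.12,.130),(.130,.137),(.14,.17)):
        t=sub[(sub[:,2]>z0)&(sub[:,2]<z1)]
        print(n,z0,len(t),t.mean(0).round(4) if len(t) else '',((t.min(0)+t.max(0))/2).round(4) if len(t) else '',np.ptp(t,axis=0).round(3) if len(t) else '')
t=C['top']['color'];a=cv2.resize(t[195:260,250:330,::-1],(480,390),interpolation=2)
b=cv2.resize(t[150:195,175:225,::-1],(300,270),interpolation=2)
s=C['side']['color'];d=cv2.resize(s[150:180,215:255,::-1],(300,225),interpolation=2)
o=np.zeros((500,790,3),np.uint8);o[:390,:480]=a;o[:270,485:785]=b;o[272:497,485:785]=d
cv2.imwrite('pics/crop.png',o)
```

```text
top [   96     0   284    91 18669] [240.3  47.2] ztop -0.7403 xy top [1.1032 0.0696 0.3168] ext [1.275 1.549 2.156]
top [116   0   4  14  39] [117.1   6.4] ztop -0.7412 xy top [ 1.6677  0.7478 -0.7412] ext [0.088 0.023 0.025]
top [275   1   7  20  67] [278.1  11.8] ztop -0.7382 xy top [ 1.081  -0.0696  0.3183] ext [1.251 0.187 2.148]
top [ 375    0   75   93 3807] [416.6  52.5] ztop -0.7411 xy top [ 1.1171 -0.5359  0.3164] ext [1.306 1.13  2.152]
top [181   2   7  17  54] [184.2  10.9] ztop -0.7439 xy top [ 1.6454  0.3715 -0.7436] ext [0.101 0.037 0.034]
top [395   4   3  16  26] [396.2  11.6] ztop -0.7441 xy top [ 1.6679 -0.8155 -0.7446] ext [0.098 0.015 0.026]
top [369  10   5  14  39] [371.1  16.9] ztop -0.7405 xy top [ 1.643  -0.6708 -0.7427] ext [0.081 0.028 0.028]
top [267  21   5  17  45] [268.5  29.6] ztop -0.7394 xy top [ 1.5373 -0.0933 -0.7369] ext [0.094 0.023 0.041]
top [482  29   5  13  38] [483.9  34.3] ztop -0.7409 xy top [ 1.5599 -1.3316 -0.7401] ext [0.085 0.031 0.031]
top [492  35  20  49 465] [502.1  59.8] ztop -0.742 xy top [ 1.0223 -0.7343  0.3159] ext [1.11  1.
[... 1872 characters left out ...]
t [0.887 0.584 0.898]
side [454 238  58  33 147] [483.1 254. ] ztop -0.7425 xy top [ 1.8069 -0.4753 -0.7407] ext [0.043 0.325 0.028]
side [260 245   9  13  85] [264.1 250.3] ztop 0.0339 xy top [ 0.231  -0.3159  0.4623] ext [0.591 0.532 0.892]
side [270 264  14  20 224] [276.7 273.5] ztop 0.0468 xy top [ 0.4761 -0.1436  0.0449] ext [0.035 0.035 0.049]
side [272 296  10  14 101] [276.7 301.9] ztop 0.0343 xy top [ 0.4113 -0.2003  0.032 ] ext [0.023 0.022 0.033]
side 0.12 129 [0.633  0.1722 0.1258] [0.6418 0.1808 0.1251] [0.067 0.069 0.01 ]
side 0.13 79 [0.6374 0.1763 0.1325] [0.6407 0.1799 0.1333] [0.049 0.046 0.006]
side 0.14 39 [0.638  0.1775 0.1481] [0.6375 0.1784 0.1488] [0.019 0.02  0.017]
```

View pics/crop.png

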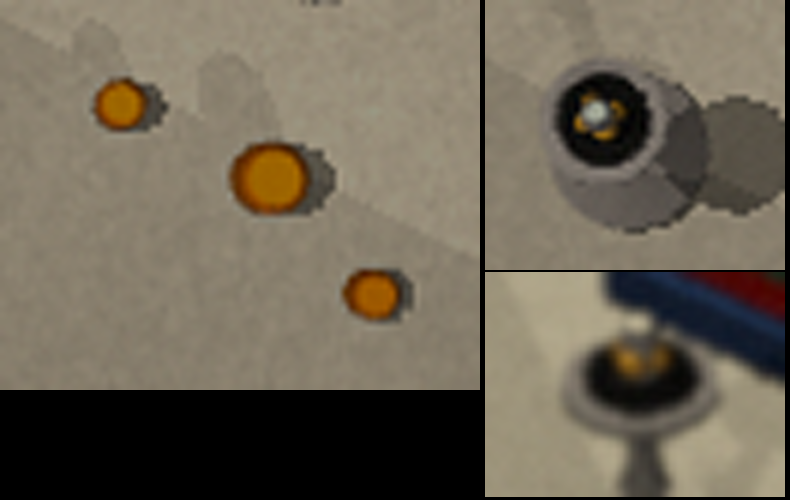

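The crop shows the middle cap at crop pixel (270,178). It is clearly wider (about 40 mm, with its top at z≈0.046) than the two neighbours at (120,105) and (373,293). The bare stud with its brass beads and black gasket is at upper right. Measured: cap ≈ (0.476,-0.143), lamp ≈ (0.640,0.181), pan height 0.126, tip about 0.155, all consistent with the given sizes. Now lift, turning the tool so that its y lies along world x and its x along world y.

Request:
step_arm --commands '[[[0, 0, -10], [0, 0, 0.141], 0], [[0, 0, -10], [0, 0, 0.141], 0], [[0, 0, -10], [0, 0, 0.141], 0], [[0, 0, -10], [0, 0, 0.141], 0], [[0, 0, -10], [0, 0, 0.141], 0], [[0, 0, -10], [0, 0, 0.141], 0], [[0, 0, -10], [0, 0, 0.141], 0], [[0, 0, -10], [0, 0, 0.141], 0]]' --grip_force 60

```text
time: 1.15
eef_pos: [0.2361, 0.4966, 0.3113]
eef_rot: [0.709, 0.705, -0.0, 0.0]
wrist_force: [0.4, 0.1, 0.0]
grip_width: 1.002
grasp_force: 0.0
```

Request:
step_arm --commands '[[[-40, 15, 0], [0, 0, 0], 0], [[-40, 15, 0], [0, 0, 0], 0], [[-40, 15, 0], [0, 0, 0], 0], [[-40, 15, 0], [0, 0, 0], 0], [[-40, 15, 0], [0, 0, 0], 0], [[-40, 15, 0], [0, 0, 0], 0], [[-40, 15, 0], [0, 0, 0], 0], [[-40, 15, 0], [0, 0, 0], 0]]'

```text
time: 2.15
eef_pos: [0.356, 0.1752, 0.3112]
eef_rot: [0.707, 0.707, -0.0, -0.0]
wrist_force: [0.5, 0.6, 0.3]
grip_width: 1.001
grasp_force: 0.0
```

Request:
step_arm --commands '[[[-40, 15, 12], [0, 0, 0], 0], [[-40, 15, 12], [0, 0, 0], 0], [[-40, 15, 12], [0, 0, 0], 0], [[-40, 15, 12], [0, 0, 0], 0], [[-40, 15, 12], [0, 0, 0], 0], [[-40, 15, 12], [0, 0, 0], 0], [[-39, 15, 12], [0, 0, 0], 0], [[-39, 15, 12], [0, 0, 0], 0]]'

```text
time: 3.15
eef_pos: [0.4757, -0.1429, 0.2148]
eef_rot: [0.708, 0.707, -0.0, -0.0]
wrist_force: [0.6, 0.1, -0.2]
grip_width: 0.998
grasp_force: 0.0
```

Run:
```python
from h import *
c=cam('wrist');s=env.sense();print(s['eef_pos'])
hsv=cv2.cvtColor(c['color'],cv2.COLOR_RGB2HSV)
m=cv2.inRange(hsv,(8,190,60),(22,255,255))
k,l,st,ce=cv2.connectedComponentsWithStats(m);P=cloud(c)
for i in range(1,k):
    if st[i,4]<200:continue
    q=P[l==i];q=q[(q[:,2]>0)&(q[:,2]<.2)]
    if len(q)<50: continue
    zt=np.percentile(q[:,2],90);t=q[q[:,2]>zt-.005]
    print(st[i],ce[i].round(1),zt.round(4),((t.min(0)+t.max(0))/2).round(4),np.ptp(t,axis=0).round(3),t.mean(0).round(4))
cv2.imwrite('pics/w1.png',c['color'][...,::-1])
```

```text
[ 0.47681999 -0.14672385  0.21295458]
[281  67  30  31 716] [295.9  82.1] 0.0336 [ 0.5171 -0.0603  0.0318] [0.025 0.026 0.006] [ 0.517  -0.0601  0.032 ]
[ 234  146   40   46 1414] [253.9 168.7] 0.0474 [ 0.4782 -0.1427  0.0461] [0.035 0.035 0.007] [ 0.4781 -0.1419  0.0461]
[181 204  28  32 674] [194.9 219.1] 0.0336 [ 0.4142 -0.1999  0.0319] [0.025 0.027 0.007] [ 0.4149 -0.1989  0.0323]
[ 424  217   88   76 4804] [469.1 254.8] 0.176 [ 0.619  -0.1738  0.1742] [0.032 0.035 0.006] [ 0.6184 -0.1726  0.1749]
```

View pics/w1.png

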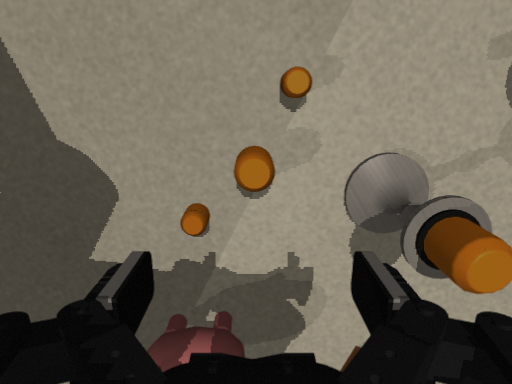

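The wrist view shows the large cap at (254,168) between two smaller ones, with lamp_done well to the right at (470,255). Descend partway and re-measure at rest.

Request:
step_arm --commands '[[[0, 0, 15], [0, 0, 0], 0], [[0, 0, 15], [0, 0, 0], 0], [[0, 0, 15], [0, 0, 0], 0], [[0, 0, 15], [0, 0, 0], 0], [[0, 0, 15], [0, 0, 0], 0], [[0, 0, 15], [0, 0, 0], 0], [[0, 0, 0], [0, 0, 0], 0], [[0, 0, 0], [0, 0, 0], 0]]'

```text
time: 4.2
eef_pos: [0.4757, -0.1416, 0.1258]
eef_rot: [0.707, 0.707, 0.0, 0.0]
wrist_force: [0.6, -0.0, 0.1]
grip_width: 0.998
grasp_force: 0.0
```

```bash
cat > m.py <<'E'
from h import *
c=cam('wrist');s=env.sense();print(s['eef_pos'],s['wrist_force'])
hsv=cv2.cvtColor(c['color'],cv2.COLOR_RGB2HSV)
m=cv2.inRange(hsv,(8,190,60),(22,255,255))
k,l,st,ce=cv2.connectedComponentsWithStats(m);P=cloud(c)
for i in range(1,k):
    if st[i,4]<200:continue
    q=P[l==i];q=q[(q[:,2]>0)&(q[:,2]<.2)]
    if len(q)<50: continue
    zt=np.percentile(q[:,2],90);t=q[(q[:,2]>zt-.003)]
    b=q[q[:,2]<zt-.008]
    print(st[i],zt.round(4),'top',((t.min(0)+t.max(0))/2).round(4),np.ptp(t,axis=0).round(3),'side x',(b[:,0].min()+b[:,0].max())/2 if len(b) else '',np.ptp(b[:,0]) if len(b) else '')
E
python3 m.py
```

```text
[ 0.47575719 -0.1416234   0.12593399] [ 0.40080438 -0.09283642 -0.423925  ]
[ 290   59   43   42 1380] 0.0335 top [ 0.517  -0.0597  0.0332] [0.024 0.024 0.005] side x 0.507868417271213 0.009130460092012793
[ 228  164   54   63 2668] 0.0473 top [ 0.478  -0.1424  0.0467] [0.032 0.032 0.005] side x 0.4769016728675042 0.03639586245860843
[ 158  237   39   44 1195] 0.0335 top [ 0.4144 -0.1993  0.0326] [0.024 0.024 0.004] side x 0.4155309787562162 0.025026884013448103
```

Request:
step_arm --commands '[[[-1, 2, 20], [0, 0, 0], 0], [[0, 0, 20], [0, 0, 0], 0], [[0, 0, 20], [0, 0, 0], 0], [[0, 0, 20], [0, 0, 0], 0], [[0, 0, 20], [0, 0, 0], 0], [[0, 0, 15], [0, 0, 0], 0], [[0, 0, 6], [0, 0, 0], 0], [[0, 0, 0], [0, 0, 0], 0]]'

```text
time: 5.25
eef_pos: [0.4777, -0.1426, 0.0046]
eef_rot: [0.707, 0.707, 0.0, 0.0]
wrist_force: [-0.4, -0.4, -0.2]
grip_width: 0.998
grasp_force: 0.0
```

Request:
step_arm --commands '[[[0, 0, 0], [0, 0, 0], 0.3], [[0, 0, 0], [0, 0, 0], 0.4], [[0, 0, 0], [0, 0, 0], 0.5], [[0, 0, 0], [0, 0, 0], 0.6], [[0, 0, 0], [0, 0, 0], 1], [[0, 0, 0], [0, 0, 0], 1], [[0, 0, 0], [0, 0, 0], 1], [[0, 0, 0], [0, 0, 0], 1]]' --grip_force 60

```text
time: 6.25
eef_pos: [0.4776, -0.1426, 0.0049]
eef_rot: [0.707, 0.707, 0.0, 0.0]
wrist_force: [-1.1, 0.3, 5.6]
grip_width: 0.453
grasp_force: 60.3
```

Gripped at 38.5 mm opening, which matches the cap. Lift, then look.

Request:
step_arm --commands '[[[0, 0, -10], [0, 0, 0], 1], [[0, 0, -25], [0, 0, 0], 1], [[0, 0, -25], [0, 0, 0], 1], [[0, 0, -30], [0, 0, 0], 1], [[0, 0, -30], [0, 0, 0], 1], [[0, 0, -30], [0, 0, 0], 1], [[0, 0, -25], [0, 0, 0], 1], [[0, 0, -15], [0, 0, 0], 1]]'

```text
time: 7.25
eef_pos: [0.4775, -0.1425, 0.1962]
eef_rot: [0.707, 0.707, 0.0, 0.001]
wrist_force: [-0.1, 0.2, 0.1]
grip_width: 0.456
grasp_force: 60.3
```

Request:
step_arm --commands '[[[40, 20, 0], [0, 0, 0], 1], [[45, 22, 0], [0, 0, 0], 1], [[45, 22, 0], [0, 0, 0], 1], [[45, 22, 0], [0, 0, 0], 1], [[45, 22, 0], [0, 0, 0], 1], [[35, 18, 0], [0, 0, 0], 1], [[20, 10, 0], [0, 0, 0], 1], [[0, 0, 0], [0, 0, 0], 1]]'

```text
time: 8.25
eef_pos: [0.6137, 0.1335, 0.1944]
eef_rot: [0.707, 0.707, -0.0, -0.0]
wrist_force: [-0.1, 0.0, -0.1]
grip_width: 0.457
grasp_force: 60.3
```

```bash
cat > l.py <<'E'
from h import *
import sys
c=cam('wrist');s=env.sense();print(s['eef_pos'],s['wrist_force'],s['grip_width'],np.array(c['tool_from_camera']).round(3)[:3,3])
P=cloud(c);x=P.reshape(-1,3)
near=np.hypot(x[:,0]-.64,x[:,1]-.181)<.05
def fit(t):
    A=np.c_[2*t[:,:2],np.ones(len(t))];r=np.linalg.lstsq(A,(t[:,:2]**2).sum(1),rcond=None)[0]
    return r[:2].round(4),np.sqrt(r[2]+(r[:2]**2).sum()).round(4)
for a,b in((.122,.129),(.129,.136),(.138,.16)):
    t=x[near&(x[:,2]>a)&(x[:,2]<b)]
    if len(t)>20: print(a,len(t),((t.min(0)+t.max(0))/2).round(4),np.ptp(t,axis=0).round(3))
cv2.imwrite(f'pics/{sys.argv[1]}.png',c['color'][...,::-1]);np.save('pics/w.npy',c,allow_pickle=True)
E
python3 l.py w2
```

```text
[0.61346953 0.13251286 0.19441703] [0.0976086  0.6384654  0.24734468] 0.4549494530735637 [ 0.072  0.    -0.143]
0.122 3976 [0.6419 0.1801 0.1257] [0.065 0.065 0.006]
0.129 3546 [0.6415 0.1835 0.1322] [0.047 0.054 0.006]
0.138 1258 [0.6414 0.1802 0.1481] [0.024 0.024 0.02 ]
```

View pics/w2.png

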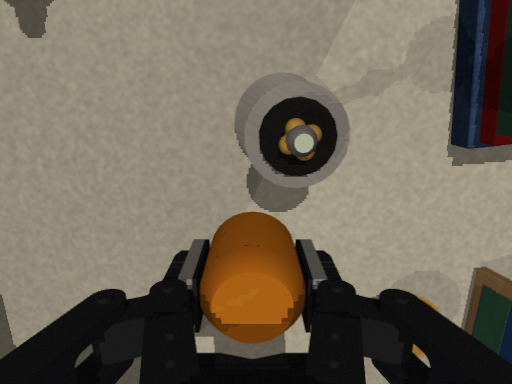

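The wrist view shows the cap held upright at (252,275), and the bare stud tip at (303,143) with its beads and gasket. I'll fit the held cap's axis with the same camera, so that calibration bias cancels.

Run:
```python
from h import *
from scipy.optimize import least_squares
c=np.load('pics/w.npy',allow_pickle=True).item();s=env.sense();p=s['eef_pos'];print(p)
x=cloud(c).reshape(-1,3);hsv=cv2.cvtColor(c['color'],cv2.COLOR_RGB2HSV)
m=(cv2.inRange(hsv,(5,180,40),(22,255,255)).ravel()>0)&(np.hypot(x[:,0]-p[0],x[:,1]-p[1])<.04)
q=x[m];print(len(q),np.percentile(q[:,2],[1,50,99]).round(4))
def fit(t,r):
    return least_squares(lambda a:np.hypot(t[:,0]-a[0],t[:,1]-a[1])-r,p[:2],loss='soft_l1',f_scale=.001)
for a,b in((.195,.205),(.205,.215),(.215,.225)):
    t=q[(q[:,2]>a)&(q[:,2]<b)]
    if len(t)>30:
        f=fit(t,.02);print(a,len(t),f.x.round(4),(f.x-p[:2]).round(4),np.abs(f.fun).mean().round(4))
t=q[q[:,2]>np.percentile(q[:,2],95)-.003];print('top',((t.min(0)+t.max(0))/2).round(4),np.ptp(t,axis=0).round(3))
# pan outer edge / stud cylinder / tip
n=np.hypot(x[:,0]-.6415,x[:,1]-.18)<.045
for a,b,r in((.134,.138,.009),(.147,.153,None),(.127,.131,.024)):
    t=x[n&(x[:,2]>a)&(x[:,2]<b)]
    print(a,len(t),t.mean(0).round(4),((t.min(0)+t.max(0))/2).round(4),np.ptp(t,axis=0).round(3))
t=x[n];t=t[t[:,2]>.12];z=np.percentile(t[:,2],99.9);u=t[t[:,2]>z-.002];print('tip',z,u.mean(0).round(4),len(u))
# rays: pan outline, gasket outline
g=c['color'].astype(int).sum(2)
blk=((g<90).astype(np.uint8)*255);blk[200:]=0
k,l,st,ce=cv2.connectedComponentsWithStats(blk);i=1+st[1:,4].argmax();print('gasket blob',st[i])
cn=max(cv2.findContours((l==i).astype(np.uint8),0,1)[0],key=cv2.contourArea)
w=plane(c,cn.reshape(-1,2),.132)[:,:2];(cx,cy),r=cv2.minEnclosingCircle((w*1000).astype(np.float32));print(cx,cy,r)
```

```text
[0.61346953 0.13251286 0.19441703]
10718 [0.193  0.2342 0.2373]
0.195 602 [0.6142 0.1332] [0.0007 0.0007] 0.0002
0.205 756 [0.6142 0.1332] [0.0007 0.0007] 0.0002
0.215 935 [0.6142 0.1332] [0.0007 0.0007] 0.0002
top [0.6139 0.1345 0.2362] [0.032 0.032 0.005]
0.134 90 [0.6424 0.1804 0.1343] [0.6407 0.1808 0.1351] [0.043 0.046 0.002]
0.147 374 [0.6406 0.1813 0.1506] [0.6418 0.1807 0.15  ] [0.018 0.018 0.006]
0.127 1379 [0.6393 0.1825 0.1275] [0.6416 0.1802 0.129 ] [0.064 0.065 0.004]
tip 0.3377066137628998 [0.614  0.205  0.3377] 808
gasket blob [ 478    0   34  146 3837]
754.4669799804688 215.45559692382812 40.75429916381836
```

Request:
step_arm --commands '[[[10, 6, 0], [0, 0, 0], 1], [[10, 6, 0], [0, 0, 0], 1], [[10, 6, 0], [0, 0, 0], 1], [[10, 6, 0], [0, 0, 0], 1], [[7, 4, 0], [0, 0, 0], 1], [[0, 0, 0], [0, 0, 0], 1], [[0, 0, 0], [0, 0, 0], 1], [[0, 0, 0], [0, 0, 0], 1]]' --grip_force 80

```text
time: 9.3
eef_pos: [0.6417, 0.179, 0.1944]
eef_rot: [0.708, 0.707, -0.0, 0.0]
wrist_force: [-0.0, -0.3, 0.6]
grip_width: 0.451
grasp_force: 80.2
```

Run:
```python
from h import *
s=env.sense();p=s['eef_pos'];print(p,s['eef_rot'],s['wrist_force'])
for n in('side','top'):
    c=cam(n);x=cloud(c).reshape(-1,3);hsv=cv2.cvtColor(c['color'],cv2.COLOR_RGB2HSV)
    m=(cv2.inRange(hsv,(5,180,40),(22,255,255)).ravel()>0)&(np.hypot(x[:,0]-p[0],x[:,1]-p[1])<.04)&(x[:,2]>.1)
    q=x[m]; 
    if len(q): print(n,len(q),q.min(0),q.max(0),q.mean(0))
    if n=='side': cv2.imwrite('pics/s2.png',cv2.resize(c['color'][120:220,180:310,::-1],(780,600),interpolation=2))
```

```text
[0.64173255 0.17900505 0.19444195] [ 7.07591613e-01  7.06621615e-01 -2.93665758e-05  2.99894170e-05] [-0.03530247 -0.27410595  0.64401912]
side 177 [0.61771213 0.15820638 0.13153021] [0.66375918 0.1908019  0.25962793] [0.63774634 0.16812996 0.21578797]
top 3 [0.62413882 0.16702736 0.1957616 ] [0.62691121 0.16969717 0.21841974] [0.62550961 0.16833976 0.20727349]
```

View pics/s2.png

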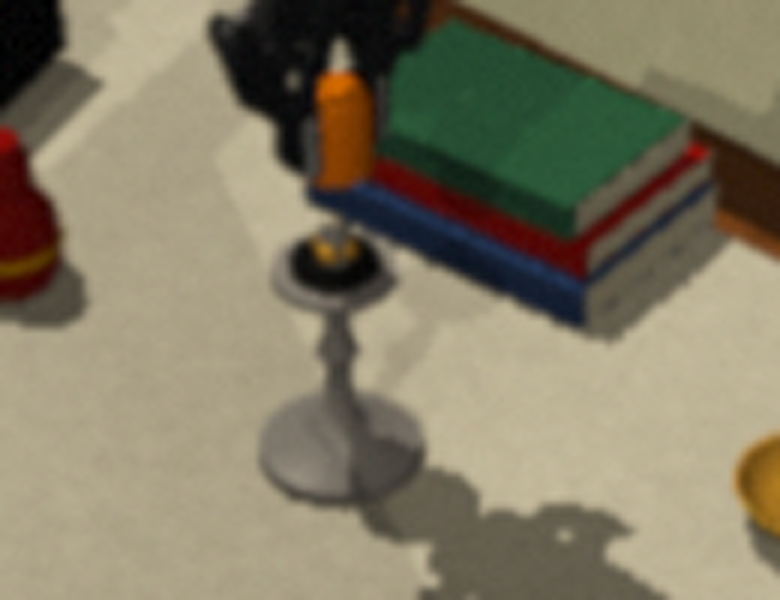

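The side view shows the cap at (345,135) directly above the stud at (338,240). Lower to just above the beads.

Request:
step_arm --commands '[[[0.5, -0.5, 7], [0, 0, 0], 1], [[0, 0, 7], [0, 0, 0], 1], [[0, 0, 7], [0, 0, 0], 1], [[0, 0, 7], [0, 0, 0], 1], [[0, 0, 6], [0, 0, 0], 1], [[0, 0, 5], [0, 0, 0], 1], [[0, 0, 3], [0, 0, 0], 1], [[0, 0, 0], [0, 0, 0], 1]]'

```text
time: 10.4
eef_pos: [0.6413, 0.1798, 0.1522]
eef_rot: [0.707, 0.707, -0.0, -0.0]
wrist_force: [-0.2, 0.3, 0.2]
grip_width: 0.448
grasp_force: 80.2
```

Request:
step_arm --commands '[[[0, 0, 1], [0, 0, 0], 1], [[0, 0, 1], [0, 0, 0], 1], [[0, 0, 1], [0, 0, 0], 1], [[0, 0, 1], [0, 0, 0], 1], [[0, 0, 1], [0, 0, 0], 1], [[0, 0, 0], [0, 0, 0], 1], [[0, 0, 0], [0, 0, 0], 1], [[0, 0, 0], [0, 0, 0], 1]]'

```text
time: 11.4
eef_pos: [0.6415, 0.1801, 0.1482]
eef_rot: [0.707, 0.707, 0.001, 0.0]
wrist_force: [-0.8, 1.1, 5.4]
grip_width: 0.45
grasp_force: 81.0
```

Request:
step_arm --commands '[[[0, 0, 1], [0, 0, 0], 1], [[0, 0, 1], [0, 0, 0], 1], [[0, 0, 1], [0, 0, 0], 1], [[0, 0, 1], [0, 0, 0], 1], [[0, 0, 1], [0, 0, 0], 1], [[0, 0, 0], [0, 0, 0], 1], [[0, 0, 0], [0, 0, 0], 1], [[0, 0, 0], [0, 0, 0], 1]]'

```text
time: 12.4
eef_pos: [0.6413, 0.18, 0.1423]
eef_rot: [0.707, 0.707, 0.0, -0.0]
wrist_force: [-0.6, 2.9, 2.4]
grip_width: 0.449
grasp_force: 80.6
```

The force dropped to 2.4 N, so the lip has passed the beads. Continue to the gasket and squeeze.

Request:
step_arm --commands '[[[0, 0, 1], [0, 0, 0], 1], [[0, 0, 1], [0, 0, 0], 1], [[0, 0, 1], [0, 0, 0], 1], [[0, 0, 1], [0, 0, 0], 1], [[0, 0, 1], [0, 0, 0], 1], [[0, 0, 1], [0, 0, 0], 1], [[0, 0, 0], [0, 0, 0], 1], [[0, 0, 0], [0, 0, 0], 1]]'

```text
time: 13.4
eef_pos: [0.6415, 0.1796, 0.1367]
eef_rot: [0.708, 0.707, 0.0, 0.0]
wrist_force: [-0.3, -0.9, 1.6]
grip_width: 0.453
grasp_force: 80.8
```

Request:
step_arm --commands '[[[0, 0, 1], [0, 0, 0], 1], [[0, 0, 1], [0, 0, 0], 1], [[0, 0, 1], [0, 0, 0], 1], [[0, 0, 1], [0, 0, 0], 1], [[0, 0, 1], [0, 0, 0], 1], [[0, 0, 0], [0, 0, 0], 1], [[0, 0, 0], [0, 0, 0], 1], [[0, 0, 0], [0, 0, 0], 1]]'

```text
time: 14.4
eef_pos: [0.6416, 0.1796, 0.133]
eef_rot: [0.707, 0.707, 0.001, 0.001]
wrist_force: [-3.2, -2.6, 11.8]
grip_width: 0.449
grasp_force: 82.1
```

Request:
step_arm --commands '[[[0, 0, 1], [0, 0, 0], 1], [[0, 0, 1], [0, 0, 0], 1], [[0, 0, 0], [0, 0, 0], 1], [[0, 0, 0], [0, 0, 0], 1], [[0, 0, 0], [0, 0, 0], 1], [[0, 0, 0], [0, 0, 0], 1], [[0, 0, 0], [0, 0, 0], 1], [[0, 0, 0], [0, 0, 0], 1]]'

```text
time: 15.4
eef_pos: [0.6416, 0.1796, 0.1327]
eef_rot: [0.707, 0.707, 0.001, 0.001]
wrist_force: [-8.1, -2.5, 20.9]
grip_width: 0.445
grasp_force: 83.2
```

Run:
```python
from h import *
c=cam('side');cv2.imwrite('pics/s3.png',cv2.resize(c['color'][120:220,180:310,::-1],(780,600),interpolation=2))
s=env.sense();print(s['eef_pos'],s['wrist_force'],s['torque'],s['grasp_force'])
```

```text
[0.64158699 0.17964154 0.13270692] [-7.87020502 -3.59980207 20.22179012] [-0.48469402  1.45473131 -0.03875369] 83.1582984875422
```

View pics/s3.png

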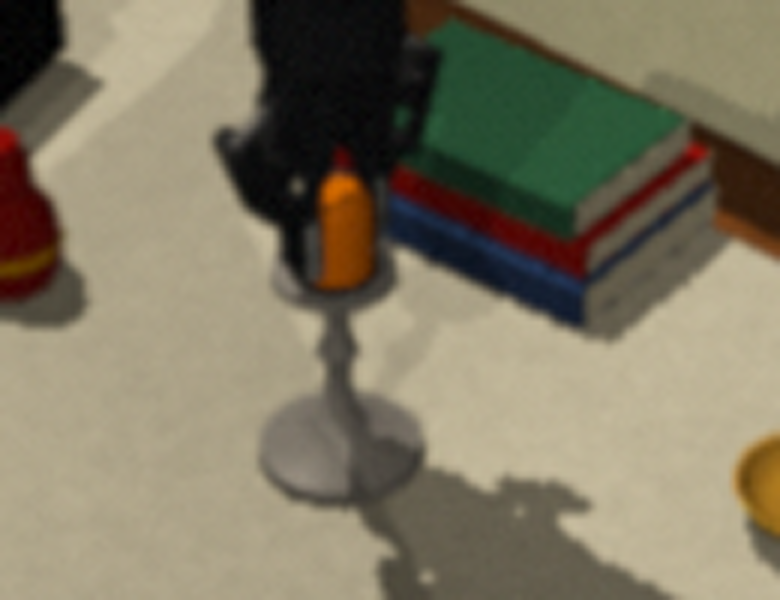

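The side view shows the cap seated on the pan with no gasket gap (345,285). The push is 20 N and TCP travel has stopped, so the gasket is fully down. Handing in.

```bash
python3 -c "
from station import env
print(env.job_done())"
```

```text
the job is handed in; nothing more can be done
None
```

The largest amber cap is clicked home on the bare lamp; I handed the job in at about 15.5 s with the arm still gripping it and pressing at about 20 N, which holds the gasket fully down.

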